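# Scan the capacitor, unlatch the test cage and hold its gate wide

### The job

Book the capacitor in: turn the can on the spot until its orange stripe squarely faces the dark red window of the reader block. Then open the test cage for loading: squeeze the red catch fully home first, then the blue one, grip the yellow gate by its black post, swing it past its detent as wide as it goes, and finish still holding the gate wide open by that post, because it springs shut when let go. Leave everything else on the bench where it is.

Things in the scene. Friction and masses are not known exactly. Their poses are not given: they have to be found in the camera images.
- can: Capacitor to book in: loose upright aluminium cylinder, diameter 44, height 80 (flat terminals reach 88), about 0.15 kg, black top, orange stripe 18 wide down one side and an orange bar on top towards it. Origin: centre of its underside; z up, x from the axis to the stripe. It stands 100 mm in front (-x) of the reader's centre.
- can_mark (a point): Middle of the orange stripe, on the can's surface, 22 mm from its axis, 40 mm above its underside. At the start it is 40 to 86 degrees, counter-clockwise seen from above, away from facing the reader; turning the can clockwise by that angle brings it round.
- reader: Fixed reader block, black, 50 deep (x) by 70 wide (y) by 85 high, origin at the centre of its underside. Its dark red window is on the face that looks along its own -x. The can faces it when the can's +x is along the reader's +x.
- reader_window (a point): Centre of the red window, 25 mm in front of the reader's origin (its -x), 50 mm up.
- cage: Fixed cage of grey frame and steel bars, open on top, 310 wide (y), reaching 170 behind (+x) the gate's plane, frame top 115 above the table. Origin on the table, in the shut gate's plane, midway between the sides; x points into the cage, the gate side is -x, z up. The gate's vertical hinge line is at (0, -125) mm; shut, the gate runs from there to y = +125.
- catch_red: Red catch. Origin: underside centre of its fixed base plate (36 x by 64 y by 12 high) on the cage's front beam, 115 mm above the table, 35 behind the gate's plane, axes as the cage's. Two red ears, 22 (x) by 8 (y), rise from 13 to 55 mm above the origin, outer faces 28 mm either side of it in y (56 over both). Red and blue swap places: one at y = -70, one at +90 mm of the cage.
- catch_blue: Base plate of the blue catch; same as the red one, with blue ears.
- catch_red_a (a joint): Slide of the red ears: 0 at rest, 0.008 m fully home. Squeezed together along y both ears slide 8 mm inwards (to 40 mm over both), coupled, against about 3 N of friction each, and stay in. This lifts by 20 mm the steel tongue (between the ears, reaching to -x, never higher than 48 mm above the catch's origin) that blocks the gate's top rail.
- catch_blue_a (a joint): Slide of the blue ears: 0 at rest, 0.008 m squeezed fully home; works as the red one.
- gate (a joint): Angle of the yellow gate (250 long, 12 thick, top at 120 mm): 0 shut, 1.35 rad at its stop, fully open. Grows counter-clockwise seen from above: the free end swings out to the cage's -x. A spring closes it with 0.25 Nm (shut) to 0.6 Nm (wide); the detent resists with about 0.5 Nm more between 0.35 and 0.6 rad. Let go beyond it, the gate falls back to rest at about 0.8 rad.
- handle: The gate's black upright grip post, diameter 20, 70 high, on the gate's top rail. Origin: centre of its foot, 120 mm above the table, 135 mm from the hinge line, in the gate's plane. It is a sleeve that can spin on its own axis by itself, so its yaw says nothing of the gate's angle. When shut it is 80 mm from each catch's centre in y.
- spare_can: Bystander: plain aluminium capacitor without a stripe, diameter 44, height 80, loose.
- jar: Bystander: glass jar with yellow cap, diameter 60, height 75, loose.
- driver: Bystander: screwdriver with red handle lying on the table, loose.
- mug: Bystander: blue mug, diameter 76, height 90, loose.
- reel: Bystander: orange ring 80 across, 30 high, lying flat, loose.
- magnet_unit: Bystander: finned steel unit 66 by 76 by 50 with a copper stub (70 in all), loose inside the cage.
- transformer: Bystander: small transformer 60 by 70 by 45, dark steel and copper, loose.
Things that resemble listed ones, but are neither listed nor needed, are in the scene too. What is shaped like the reader but green, pink or purple is not meant.

How it is judged:
On the way, in this order (a step that is already met when the one before it is completed fails the run):
1. the can stands on its spot with the stripe facing the reader (angle between the x axis of can and the x axis of reader, either way round below 0.26 rad and x of can_mark in the frame of reader above -0.1 m and angle between can's own z axis and vertical below 0.1 rad and distance of can from where it was at the start of the episode below 0.03 m), for 0.2 s.
2. the red catch is squeezed home (value of joint catch_red_a above 0.0065 m), for 0.2 s.
3. the blue catch is squeezed home (value of joint catch_blue_a above 0.0065 m), for 0.2 s.
4. the gate is past its detent (value of joint gate above 0.9 rad), for 0.1 s.
At the end, for the whole second after the job is handed in: The fingers hold the post with more than 1 N and keep the gate still and open beyond 1.2 rad (stop at 1.35); both catches are still in by more than 6 of 8 mm; the can stands upright within 30 mm of where it stood, its stripe facing the reader within 0.26 rad (all of step 1 and value of joint gate above 1.2 rad and velocity of joint gate between -0.1 and 0.1 rad/s and contact force between the fingers and handle above 1 N and value of joint each of catch_red_a, catch_blue_a above 0.006 m); the arm keeps its last pose, push and grip.
It fails at once if a bystander is disturbed (moved more than 30 mm) (distance of any of spare_can, jar, driver, mug, reel, magnet_unit, transformer from where it was at the start of the episode above 0.03 m).
It fails at once if the can is tipped (angle between can's own z axis and vertical above 0.4 rad).
It also fails if it takes over 54 s, if anything falls off the work surface, if the arm or the gripper's body presses on something with over 40 N, if the wrist force passes 120 N, or if a joint passes its speed limit or range.

### The arm

A 7-joint arm with a two-finger parallel gripper is mounted at the origin on the work surface. World frame = base frame: x ahead of the robot, y to its left, z up, the work surface at z = 0. Lengths are in m, angles in rad, forces in N, time in s.
With the tool pointing down it reaches from about 0.425 to 0.925 m from the base axis. Payload 6.8 kg.
Tool frame: the origin (TCP) lies midway between the tips of the shut fingers; the grasp point (between the pads) lies 19 mm behind it; x points along the fingers, y is the direction in which the jaws open and shut, and the axes are right-handed (so a half turn about x gives the same grasp; the last joint's range is limited). The gripper opens to 85 mm and grips with 20 to 120 N. Pads are 22 mm wide; open, the fingers measure 114 mm over their backs; the gripper's body (76 mm by 85 mm) begins 54 mm behind the grasp point. The pads swing forward as they close: fully open they stand 13 mm farther back than shut.
Start: joints at [-1.292, 0.477, 0.022, 1.555, -0.011, 1.109, -0.083], TCP at [0.255, 0.625, 0.231] pointing down, gripper open.
Joint ranges: [-2.96, 2.96], [-0.34, 2.1], [-1.41, 1.46], [0.24, 2.44], [-1.37, 4.51], [0.17, 1.92], [-2.96, 2.96]. Speed limits (rad/s): [2.39, 2.39, 3.14, 3.14, 3.14, 3.14, 3.14].

### API

Orientations are given as a rotation vector (axis times angle).
In Python, from station import monitor, optics, robot, spotter gives the robot as it stands.
- The arm moves only by the tool apply_moves, never from a script. Its argument "rows" is a list of rows, each a list of 7 numbers: the turn, a rotation vector about the tool's x, y, z in degrees, then the shift along the tool's x, y, z in cm, then the finger opening in cm, from 0 to 8.54. A call has 1 to 12 rows; each row is the pose to reach, as a shift and turn from the pose commanded when the call began, along the tool's axes at that moment; what a row does not reach only later rows make up. A row lasts 1/12 s, in which the tool goes at most 41.7 mm and 7.16 degrees, less where a joint would pass 70% of its speed; a pose out of reach is approached as far as the arm can. A call with a gripper value outside its range is refused whole. The fingers move at their own pace and stop on an object; "grip_force" is the grip in N (left out, the last holds). Time passes only in rows, so rows that repeat a pose let the fingers close. It gives the time, the measured TCP pose, the force and the opening at its end, in the units of the state.
- monitor.observe(): the state, without advancing time (a new reading comes with each control period).
- optics.read_camera(name): name is "scene" or "top" or "wrist"; returns a dict with "pixels" (400x640x3 uint8, red, green, blue), "vertical_fov" (degrees; the focal length in pixels is half the picture's height over the tangent of half this angle, whatever the lens; pixels are square), "cx", "cy" (the principal point, pixels), "dist_coeffs" ([k1, k2, p1, p2, k3] as OpenCV has them; the pictures are not rectified), "R" (3x3) and "t" (3): a world point X has camera coordinates R X + t; the wrist camera has in their place "T_tool_cam" (4x4, takes a point from camera to tool coordinates, whose origin is the TCP and whose axes are the tool frame's). Camera axes: x right, y down, z forward; pixel columns grow to the right and rows downward; lengths in m; the calibration is good to about 2 mm. A picture is of the moment at which its call begins: read the wrist's pose just before it. There is no depth.
- robot.job_done(): hands the job in, once; it reports no verdict.
Trained networks look in a picture, given as the dict that the camera call returned (one of the last four; its "shot" number tells which), for a name from the list of things; names that differ only in an ending like _2 or _b are one class to them, and where a whole thing is asked for, a point or a joint stands for the part that bears it (a point fixed in the world has none). Each returns a list of dicts, best first, with "confidence" (0 to 1); they miss things now and then, are a little off and sometimes report something else, mostly with a low value. They report only what shows in the picture. A call takes as long as a camera call. They do not tell look-alikes from the thing itself.
- spotter.spot_in(picture, name): "bbox" ([left, top, right, bottom] in pixels, round what is visible of it).
The state is a dict: "time": time; "q": joint angles; "qd": joint speeds; "joint_efforts": joint torques, N m; "tcp_pos": TCP position; "eef_rot": TCP orientation; "wrist_force": force on the tool from outside, world axes, zero at the start; "torque": the same for the moment, N m; "finger_gap": finger opening in m.
Only numpy, scipy, OpenCV 4.12 (cv2) and the standard library are available. Lean on these libraries where they do the work, as an engineer would, in place of code of your own. Each camera call takes 0.05 s, during which the arm holds its last target.

## Working session

There is one attempt and no reset: what is moved stays moved. The work goes in short steps, Python scripts to look and compute and a tool call to move; the robot and the scene stay as the last step left them, time stands still between calls to the robot, and variables do not carry over. Pictures are saved under pics/ and viewed, and the job is handed in when it is done.

Besides the shell and the picture viewer there is one more tool, called after "Request:" in YAML: its name, and indented under it one key for each argument. apply_moves: Moves the arm, as the interface text tells. Its arguments: {"type":"object","properties":{"rows":{"type":"array"},"grip_force":{"type":"number"}},"required":["rows"]}

```bash
mkdir -p pics; ls
cat > h.py <<'E'
import numpy as np, cv2, json, pickle
from station import monitor, optics, robot, spotter
def K(c):
    f=c["pixels"].shape[0]/2/np.tan(np.radians(c["vertical_fov"])/2)
    return np.array([[f,0,c["cx"]],[0,f,c["cy"]],[0,0,1.]])
def ext(c,st=None):
    if "R" in c: return np.array(c["R"]),np.array(c["t"])
    T=np.eye(4); T[:3,:3]=cv2.Rodrigues(np.array(st["eef_rot"],float))[0]; T[:3,3]=st["tcp_pos"]
    M=np.linalg.inv(T@np.array(c["T_tool_cam"])); return M[:3,:3],M[:3,3]
def proj(c,P,st=None):
    R,t=ext(c,st); return cv2.projectPoints(np.atleast_2d(np.array(P,float)),cv2.Rodrigues(R)[0],t,K(c),np.array(c["dist_coeffs"],float))[0][:,0]
def onz(c,uv,z,st=None):
    R,t=ext(c,st); p=cv2.undistortPoints(np.array(uv,float).reshape(-1,1,2),K(c),np.array(c["dist_coeffs"],float))[:,0]
    d=np.c_[p,np.ones(len(p))]@R; o=-R.T@t
    return o+d*((z-o[2])/d[:,2])[:,None]
def save(c,n,crop=None,s=1):
    im=c["pixels"][:,:,::-1]
    if crop: im=im[crop[1]:crop[3],crop[0]:crop[2]]
    cv2.imwrite("pics/"+n,cv2.resize(im,None,fx=s,fy=s,interpolation=cv2.INTER_CUBIC))
E
python3 - <<'E'
from h import *
for n in("scene","top"):
    c=optics.read_camera(n); save(c,n+"0.png",s=1.25); pickle.dump(c,open(n+"0.pkl","wb"))
    print(n,c["vertical_fov"],-np.array(c["R"]).T@c["t"],c["dist_coeffs"])
    for k in("can","reader","catch_red","catch_blue","handle","cage"):
        print(k,[(np.round(d["bbox"]).tolist(),round(d["confidence"],2)) for d in spotter.spot_in(c,k)][:5])
print(monitor.observe())
E
```

```text
pics
scene 48.20060995762179 [1.11451734 0.63135001 0.97954877] [-0.11412196  0.          0.          0.          0.        ]
can [([392.0, 240.0, 410.0, 272.0], 0.72)]
reader [([363.0, 264.0, 403.0, 308.0], 0.9), ([413.0, 214.0, 452.0, 254.0], 0.81), ([252.0, 272.0, 290.0, 320.0], 0.74)]
catch_red [([260.0, 189.0, 286.0, 218.0], 0.56), ([349.0, 186.0, 365.0, 214.0], 0.19)]
catch_blue [([219.0, 159.0, 249.0, 187.0], 0.57), ([394.0, 245.0, 411.0, 270.0], 0.48)]
handle [([258.0, 162.0, 270.0, 187.0], 0.6)]
cage [([312.0, 264.0, 328.0, 293.0], 0.54)]
top 49.69420031872847 [0.32681347 0.0383667  1.39388415] [0.03535877 0.         0.         0.         0.        ]
can [([223.0, 205.0, 242.0, 222.0], 0.81)]
reader [([214.0, 173.0, 243.0, 198.0], 0.74), ([212.0, 135.0, 243.0, 158.0], 0.65), ([266.0, 111.0, 295.0, 137.0], 0.62), ([211.0, 244.0, 242.0, 271.0], 0.56)]
catch_red [([316.0, 149.0, 336.0, 172.0], 0.68), ([357.0, 131.0, 386.0, 149.0], 0.5)]
catch_blue [([368.0, 146.0, 392.0, 171.0], 0.77)]
handle [([350.0, 159.0, 357.0, 164.0], 0.54)]
cage [([304.0, 111.0, 419.0, 180.0], 0.82)]
{'time': 0.7, 'q': array([-1.29209458,  0.47697464,  0.02242284,  1.5553688 , -0.01146737,
        1.10930479, -0.08307558]), 'qd': array([ 0.00048959,  0.00093558,  0.00136336,  0.0003374 , -0.00048444,
       -0.00085183, -0.00058089]), 'joint_efforts': array([-9.18276646e-05, -5.96163011e+01,  1.60555702e+00, -2.81504542e+01,
        1.23736108e-02,  1.18750460e-03,  5.21080437e-06]), 'tcp_pos': array([0.2546564 , 0.62515731, 0.23133858]), 'eef_rot': array([ 0.30350614,  1.54937857, -0.30339552]), 'wrist_force': array([-0.22071182, -0.94400924,  0.129683  ]), 'torque': array([ 0.01720603, -0.02067268,  0.013215  ]), 'finger_gap': 0.08556979196248023}
```

View pics/scene0.png

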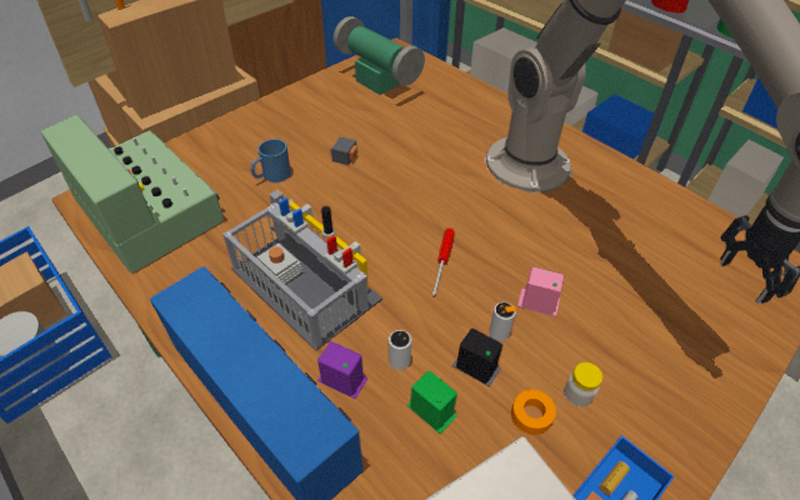

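View pics/top0.png

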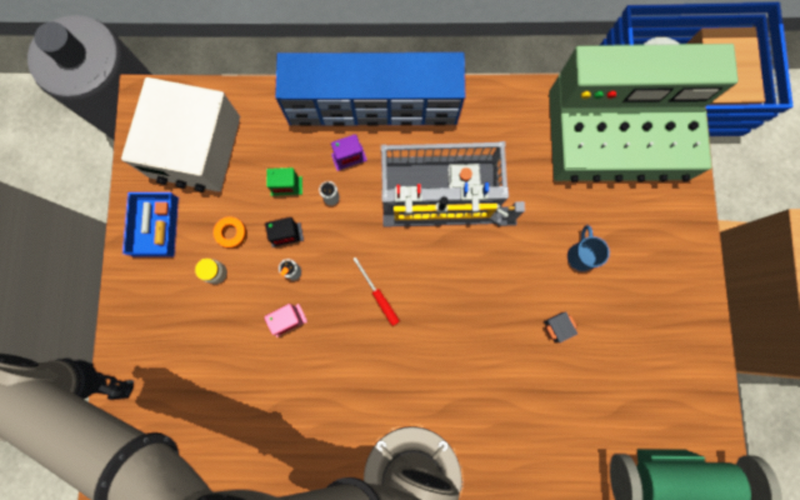

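Run:
```python
from h import *
c=pickle.load(open("top0.pkl","rb")); save(c,"topc.png",(190,90,430,290),3.3)
c=pickle.load(open("scene0.pkl","rb")); save(c,"scc.png",(200,130,470,330),2.9)
```

```text
(no output)
```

View pics/topc.png

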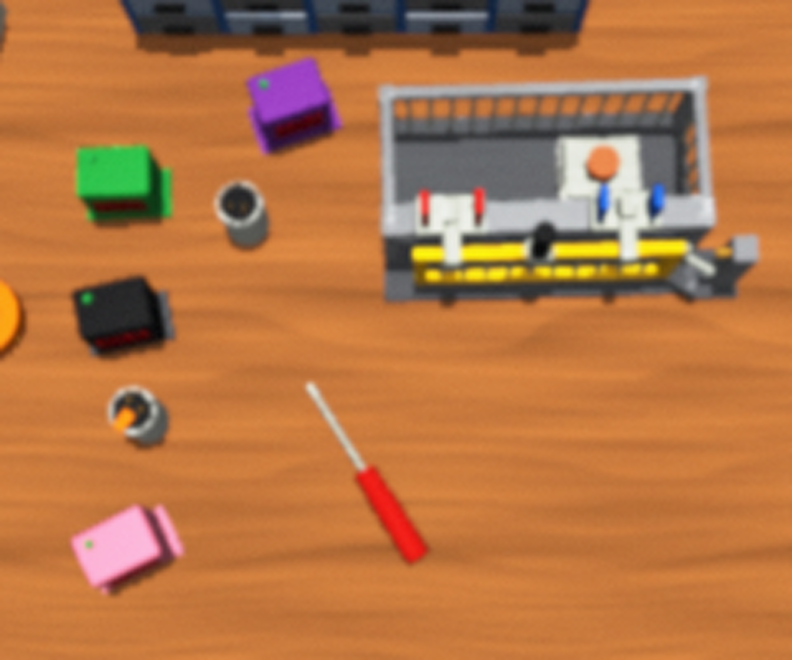

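View pics/scc.png

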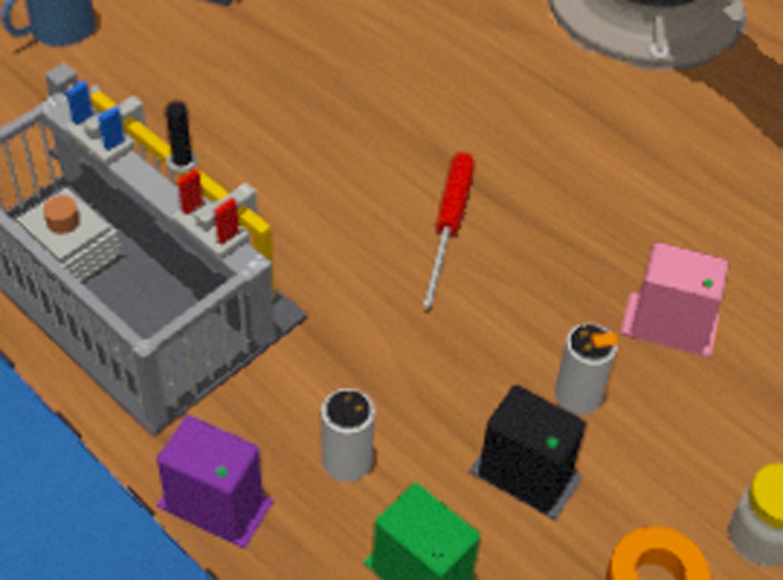

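Run:
```python
from h import *
c=pickle.load(open("top0.pkl","rb"))
s=3.3;o=np.array([190,90])
def w(x,y,z): return onz(c,np.array([x,y])/s+o,z)[0]
print("can top",w(132,412,.08),"bar tip",w(122,420,.081))
print("reader top corners",[w(*p,.085).round(3) for p in((72,291),(145,279),(163,334),(90,352))])
print("catch plates red", w(449,210,.127),"blue",w(626,210,.127),"handle top",w(543,230,.19))
print("spare",w(238,205,.08))
st=monitor.observe()
c=optics.read_camera("wrist"); save(c,"w0.png",s=1.25)
print(np.array(c["T_tool_cam"]).round(3),c["vertical_fov"]); print(cv2.Rodrigues(st["eef_rot"])[0].round(3))
```

```text
can top [0.49678856 0.30233361 0.08      ] bar tip [0.48920011 0.31111324 0.081     ]
reader top corners [array([0.611, 0.362, 0.085]), array([0.622, 0.294, 0.085]), array([0.57 , 0.275, 0.085]), array([0.552, 0.342, 0.085])]
catch plates red [0.67750948 0.00838988 0.127     ] blue [ 0.67729746 -0.15378051  0.127     ] handle top [ 0.64201074 -0.07176693  0.19      ]
spare [0.69553116 0.20843347 0.08      ]
[[-0.001 -0.279  0.96  -0.143]
 [ 1.    -0.     0.001  0.   ]
 [-0.     0.96   0.279 -0.07 ]
 [ 0.     0.     0.     1.   ]] 61.533315812035866
[[ 0.     0.377  0.926]
 [ 0.     0.926 -0.377]
 [-1.     0.     0.   ]]
```

View pics/w0.png

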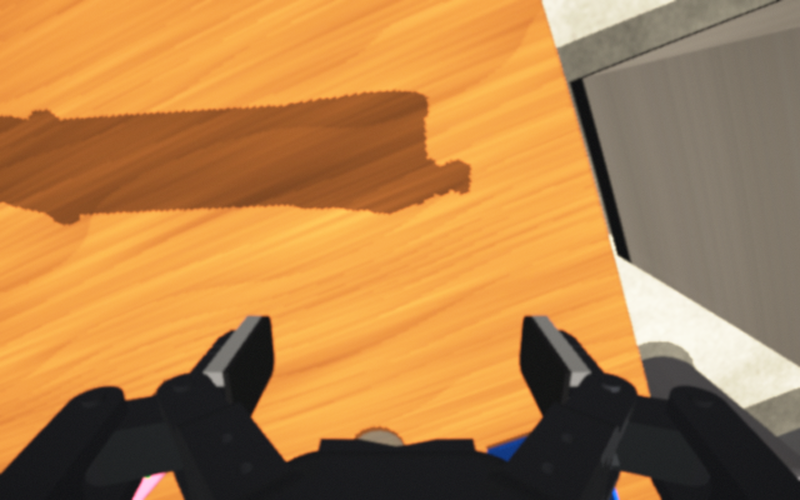

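Request:
apply_moves:
  rows:
    - [0, 0, 0, 0, -20.4, 34.7, 8.5]
    - [0, 0, 0, 0, -20.4, 34.7, 8.5]
    - [0, 0, 0, 0, -20.4, 34.7, 8.5]
    - [0, 0, 0, 0, -20.4, 34.7, 8.5]
    - [0, 0, 0, 0, -20.4, 34.7, 8.5]
    - [0, 0, 0, 0, -20.4, 34.7, 8.5]
    - [0, 0, 0, 0, -20.4, 34.7, 8.5]
    - [0, 0, 0, 0, -20.4, 34.7, 8.5]
    - [0, 0, 0, 0, -20.4, 34.7, 8.5]
    - [0, 0, 0, 0, -20.4, 34.7, 8.5]
    - [0, 0, 0, 0, -20.4, 34.7, 8.5]
    - [0, 0, 0, 0, -20.4, 34.7, 8.5]

```text
time: 1.75
tcp_pos: [0.5004, 0.3033, 0.2315]
eef_rot: [0.307, 1.548, -0.307]
wrist_force: [-0.5, 1.7, 0.1]
finger_gap: 0.085
```

Run:
```python
from h import *
st=monitor.observe(); print(st["time"],st["tcp_pos"],st["q"].round(2)); print(cv2.Rodrigues(st["eef_rot"])[0].round(3))
c=optics.read_camera("wrist"); save(c,"w1.png",s=1.25); pickle.dump((c,st),open("w1.pkl","wb"))
for k in ("can","reader"): print(k,[(np.round(d["bbox"]).tolist(),round(d["confidence"],2)) for d in spotter.spot_in(c,k)][:5])
```

```text
1.75 [0.5003834  0.30327485 0.23148058] [-0.77  0.33  0.15  1.79 -0.05  1.03  0.58]
[[ 0.001  0.381  0.924]
 [-0.     0.924 -0.381]
 [-1.     0.     0.001]]
can [([297.0, 146.0, 345.0, 204.0], 0.94)]
reader [([322.0, 197.0, 415.0, 298.0], 0.93), ([224.0, 1.0, 326.0, 97.0], 0.89)]
```

View pics/w1.png

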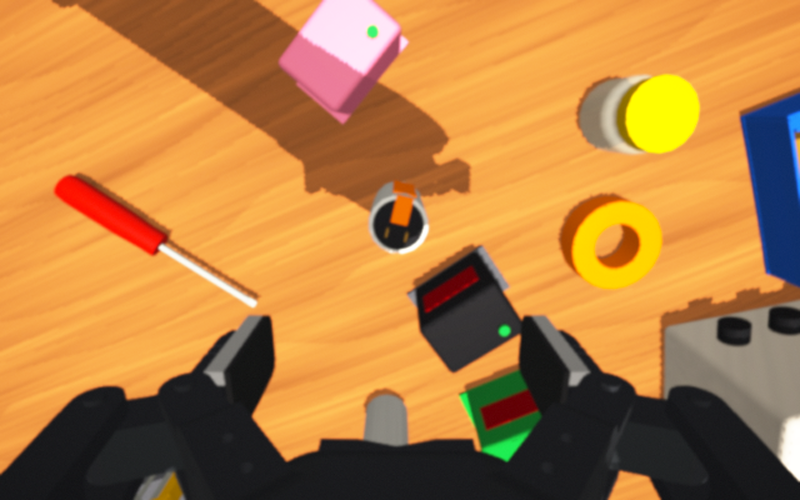

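Run:
```python
from h import *
c,st=pickle.load(open("w1.pkl","rb")); save(c,"w1c.png",(280,130,430,310),3.3*1)
```

```text
(no output)
```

View pics/w1c.png

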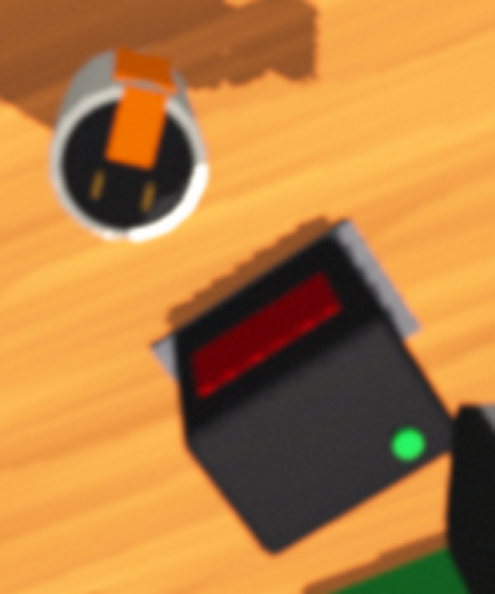

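Run:
```python
from h import *
c,st=pickle.load(open("w1.pkl","rb"))
s=3.3;o=np.array([280,130])
w=lambda x,y,z: onz(c,np.array([x,y])/s+o,z,st)[0]
rc=np.array([w(*p,.085) for p in((188,436),(383,320),(452,450),(275,553))]); print(rc.round(4))
az=lambda v: np.degrees(np.arctan2(v[1],v[0])).round(1)
fe=rc[1]-rc[0]; print("front edge az",az(fe),np.linalg.norm(fe),"-> reader +x", az([fe[1],-fe[0]]), az([-fe[1],fe[0]]))
print("other edges",az(rc[2]-rc[3]),az(rc[2]-rc[1]),az(rc[3]-rc[0]), "ctr",rc.mean(0))
can=w(128,156,.08); print("can",can)
b0=w(131,165,.081);b1=w(143,88,.081);print("bar az",az(b1-b0))
print("window line",az(w(335,302,.045)-w(198,392,.045)), az(w(325,275,.055)-w(192,355,.055)))
sb=w(142,50,.05); print("stripe az (z .05)",[ az(w(142,55,z)-can) for z in (.08,.07,.06)])
print("can->reader",az(rc.mean(0)-can),np.linalg.norm(rc.mean(0)[:2]-can[:2]))
```

```text
[[0.5798 0.2916 0.085 ]
 [0.5674 0.3551 0.085 ]
 [0.6137 0.3609 0.085 ]
 [0.626  0.3015 0.085 ]]
front edge az 101.0 0.06469453388940041 -> reader +x 11.0 -169.0
other edges 101.7 7.2 12.1 ctr [0.59673554 0.32726695 0.085     ]
can [0.49790183 0.30659073 0.08      ]
bar az 149.1
window line 103.5 100.8
stripe az (z .05) [np.float64(149.9), np.float64(149.2), np.float64(148.3)]
can->reader 11.8 0.10097330499945266
```

Request:
apply_moves:
  rows:
    - [0, 0, 0, 4, 0.2, -0.4, 8.5]
    - [0, 0, 0, 8, 0.2, -0.4, 8.5]
    - [0, 0, 0, 12, 0.2, -0.4, 8.5]
    - [0, 0, 0, 16, 0.2, -0.4, 8.5]
    - [0, 0, 0, 18.5, 0.2, -0.4, 8.5]
    - [0, 0, 0, 19.5, 0.2, -0.4, 8.5]
    - [0, 0, 0, 19.5, 0.2, -0.4, 8.5]
    - [0, 0, 0, 19.5, 0.2, -0.4, 3.5]
    - [0, 0, 0, 19.5, 0.2, -0.4, 3.5]
    - [0, 0, 0, 19.5, 0.2, -0.4, 3.5]
    - [0, 0, 0, 19.5, 0.2, -0.4, 3.5]
    - [0, 0, 0, 19.5, 0.2, -0.4, 3.5]
  grip_force: 30

```text
time: 2.9
tcp_pos: [0.4971, 0.3092, 0.0383]
eef_rot: [0.305, 1.548, -0.302]
wrist_force: [-1.0, -1.2, 6.2]
finger_gap: 0.0434
```

Request:
apply_moves:
  rows:
    - [6, 0, 0, 0, 0, 0, 3.5]
    - [12, 0, 0, 0, 0, 0, 3.5]
    - [18, 0, 0, 0, 0, 0, 3.5]
    - [24, 0, 0, 0, 0, 0, 3.5]
    - [30, 0, 0, 0, 0, 0, 3.5]
    - [36, 0, 0, 0, 0, 0, 3.5]
    - [42, 0, 0, 0, 0, 0, 3.5]
    - [48, 0, 0, 0, 0, 0, 3.5]
    - [54, 0, 0, 0, 0, 0, 3.5]
    - [60, 0, 0, 0, 0, 0, 3.5]
    - [66, 0, 0, 0, 0, 0, 3.5]
    - [72, 0, 0, 0, 0, 0, 3.5]

```text
time: 3.9
tcp_pos: [0.4984, 0.3104, 0.0383]
eef_rot: [1.271, 1.171, -1.261]
wrist_force: [1.9, 0.9, 2.7]
finger_gap: 0.0432
```

Run:
```python
from h import *
st=monitor.observe(); print(st["time"],st["tcp_pos"],st["q"].round(2),st["wrist_force"].round(1)); print(cv2.Rodrigues(st["eef_rot"])[0].round(3))
c=optics.read_camera("wrist"); save(c,"w2.png",s=1.25)
c=optics.read_camera("scene"); save(c,"s2.png",(340,200,460,320),4)
```

```text
3.9 [0.49836059 0.31041656 0.03834962] [-0.99  0.62  0.44  1.94 -0.41  0.67 -0.38] [1.9 0.9 2.7]
[[ 0.005  0.997 -0.077]
 [ 0.004 -0.077 -0.997]
 [-1.     0.005 -0.004]]
```

View pics/w2.png

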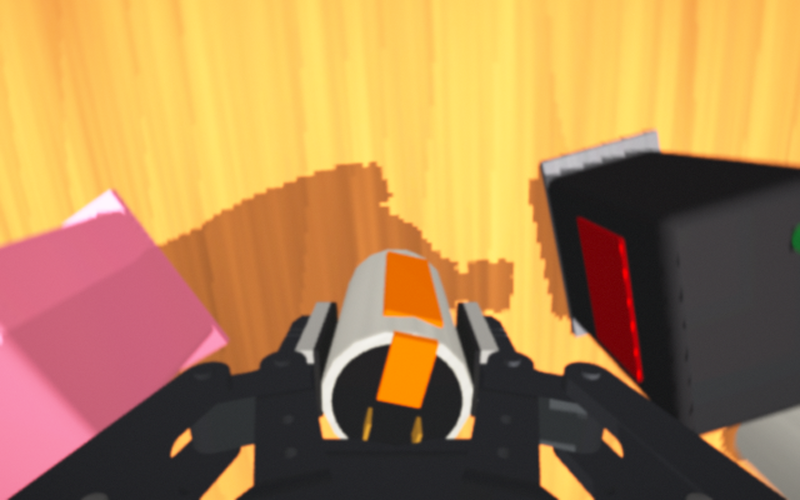

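View pics/s2.png

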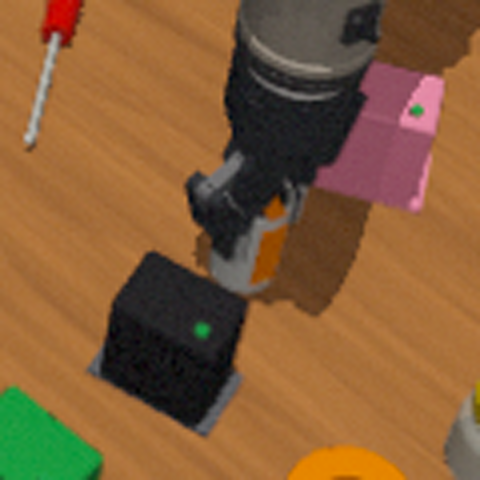

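Request:
apply_moves:
  rows:
    - [6, 0, 0, 0, 0, 0, 3.5]
    - [12, 0, 0, 0, 0, 0, 3.5]
    - [18, 0, 0, 0, 0, 0, 3.5]
    - [24, 0, 0, 0, 0, 0, 3.5]
    - [30, 0, 0, 0, 0, 0, 3.5]
    - [36, 0, 0, 0, 0, 0, 3.5]
    - [42, 0, 0, 0, 0, 0, 3.5]
    - [48, 0, 0, 0, 0, 0, 3.5]
    - [54, 0, 0, 0, 0, 0, 3.5]
    - [60, 0, 0, 0, 0, 0, 3.5]
    - [66, 0, 0, 0, 0, 0, 3.5]
    - [66, 0, 0, 0, 0, 0, 3.5]

```text
time: 5.0
tcp_pos: [0.4989, 0.3088, 0.0383]
eef_rot: [2.041, 0.353, -2.03]
wrist_force: [2.2, -1.8, 9.1]
finger_gap: 0.0434
```

Run:
```python
from h import *
st=monitor.observe(); print(st["time"],st["tcp_pos"],st["q"].round(2),st["wrist_force"].round(1)); print(cv2.Rodrigues(st["eef_rot"])[0].round(3))
c=optics.read_camera("wrist"); save(c,"w3.png",s=1.25); pickle.dump((c,st),open("w3.pkl","wb"))
```

```text
5.0 [0.49888851 0.30881721 0.03833886] [-1.19  0.71  0.74  1.95 -0.7   0.75 -1.27] [ 2.2 -1.8  9.1]
[[ 0.005  0.336 -0.942]
 [ 0.002 -0.942 -0.336]
 [-1.     0.    -0.005]]
```

View pics/w3.png

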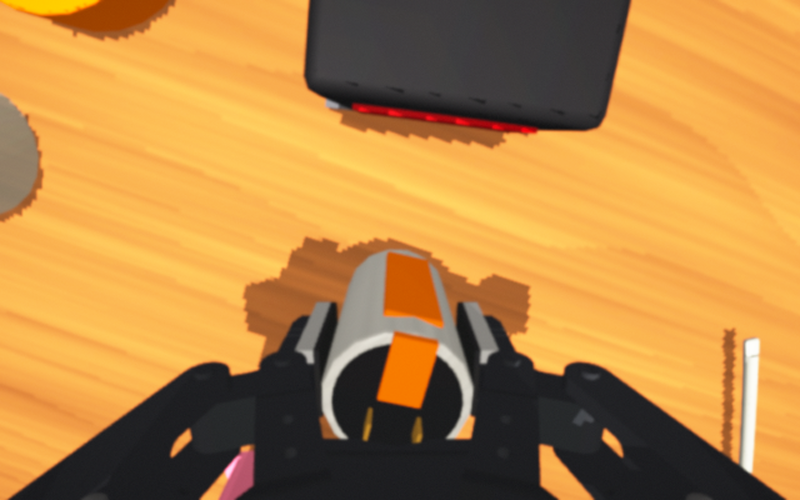

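Request:
apply_moves:
  rows:
    - [0, 0, 0, 0, 0, 0, 8.5]
    - [0, 0, 0, 0, 0, 0, 8.5]
    - [0, 0, 0, 0, 0, 0, 8.5]
    - [0, 0, 0, -3, 0, 0, 8.5]
    - [0, 0, 0, -7, 0, 0, 8.5]
    - [0, 0, 0, -11, 0, 0, 8.5]
    - [0, 0, 0, -15, 0, 0, 8.5]
    - [0, 0, 0, -19, 0, 0, 8.5]
    - [0, 0, 0, -21, 0, 0, 8.5]
    - [0, 0, 0, -21, 0, 0, 8.5]

```text
time: 5.88
tcp_pos: [0.4984, 0.3096, 0.2511]
eef_rot: [2.041, 0.361, -2.028]
wrist_force: [0.3, -0.1, 0.0]
finger_gap: 0.085
```

Run:
```python
from h import *
st=monitor.observe(); print(st["time"],st["tcp_pos"],st["q"].round(2),st["wrist_force"].round(1)); print(cv2.Rodrigues(st["eef_rot"])[0].round(3))
c=optics.read_camera("wrist"); save(c,"w4.png",s=1.25); pickle.dump((c,st),open("w4.pkl","wb")); save(c,"w4c.png",(240,60,420,220),3.3)
```

```text
5.8833 [0.4983687  0.3095652  0.25111493] [-1.39  0.46  1.    1.8  -0.43  1.11 -1.47] [ 0.3 -0.1  0. ]
[[ 0.005  0.34  -0.94 ]
 [ 0.006 -0.94  -0.34 ]
 [-1.    -0.003 -0.007]]
```

View pics/w4.png

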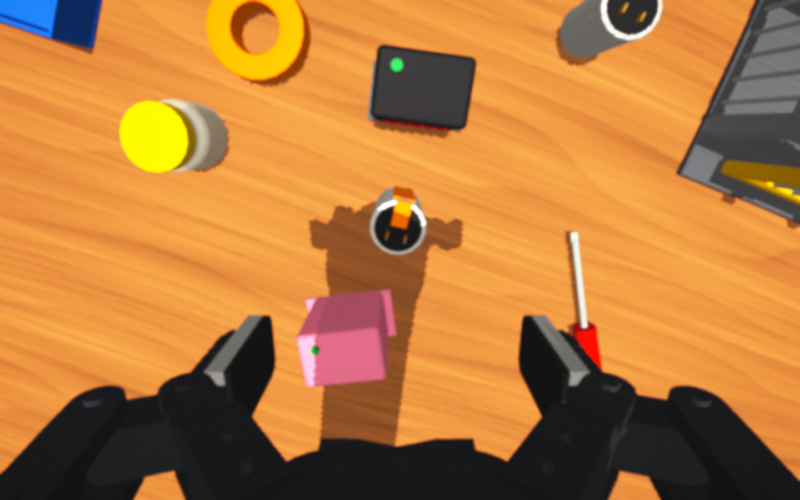

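View pics/w4c.png

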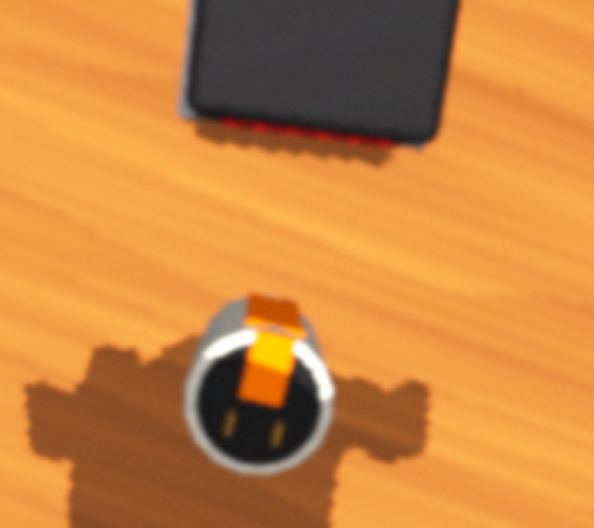

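Run:
```python
from h import *
c,st=pickle.load(open("w4.pkl","rb"))
s=3.3;o=np.array([240,60])
w=lambda x,y,z: onz(c,np.array([x,y])/s+o,z,st)[0]
az=lambda v: np.degrees(np.arctan2(v[1],v[0])).round(1)
print("bar",az(w(273,335,.081)-w(261,405,.081)),"can",w(259,400,.08))
fe=w(190,100,.085)-w(435,138,.085);print("reader x",az([fe[1],-fe[0]]), "window",az(w(222,121,.05)-w(392,144,.05))-90)
```

```text
bar 10.5 can [0.49690376 0.3082155  0.08      ]
reader x 11.5 window 12.5
```

Request:
apply_moves:
  rows:
    - [5, 0, 0, -2, 3, 0, 8.5]
    - [10, 0, 0, -4, 7, 0, 8.5]
    - [15, 0, 0, -5, 11, -0.5, 8.5]
    - [20, 0, 0, -5, 15, -0.7, 8.5]
    - [20, 0, 0, -5, 19, -0.9, 8.5]
    - [20, 0, 0, -5, 23, -1.1, 8.5]
    - [20, 0, 0, -5, 27, -1.3, 8.5]
    - [20, 0, 0, -5, 31, -1.5, 8.5]
    - [20, 0, 0, -5, 35, -1.6, 8.5]
    - [20, 0, 0, -5, 38.5, -1.7, 8.5]
    - [20, 0, 0, -5, 41.5, -1.7, 8.5]
    - [20, 0, 0, -5, 41.5, -1.7, 8.5]

```text
time: 6.93
tcp_pos: [0.6519, -0.084, 0.2947]
eef_rot: [-2.215, 0.017, 2.22]
wrist_force: [-0.8, -0.9, 1.1]
finger_gap: 0.0849
```

Run:
```python
from h import *
st=monitor.observe(); print(st["time"],st["tcp_pos"],st["q"].round(2),st["qd"].round(2)); print(cv2.Rodrigues(st["eef_rot"])[0].round(3))
c=optics.read_camera("wrist"); save(c,"w5.png",s=1.25); pickle.dump((c,st),open("w5.pkl","wb"))
for k in ("catch_red","catch_blue","handle"): print(k,[(np.round(d["bbox"]).tolist(),round(d["confidence"],2)) for d in spotter.spot_in(c,k)][:5])
```

```text
6.9333 [ 0.65188465 -0.08397881  0.29472531] [-0.63  0.58  1.02  1.57 -0.5   1.28 -1.12] [-0.08 -0.02 -0.02  0.03 -0.    0.01 -0.06]
[[-0.002 -0.012 -1.   ]
 [-0.004 -1.     0.012]
 [-1.     0.004  0.002]]
catch_red [([168.0, 146.0, 196.0, 180.0], 0.92), ([169.0, 134.0, 256.0, 212.0], 0.72)]
catch_blue [([357.0, 138.0, 375.0, 172.0], 0.95), ([0.0, 178.0, 57.0, 237.0], 0.65), ([350.0, 126.0, 436.0, 204.0], 0.61)]
handle [([288.0, 173.0, 318.0, 220.0], 0.58), ([358.0, 141.0, 375.0, 172.0], 0.34)]
```

View pics/w5.png

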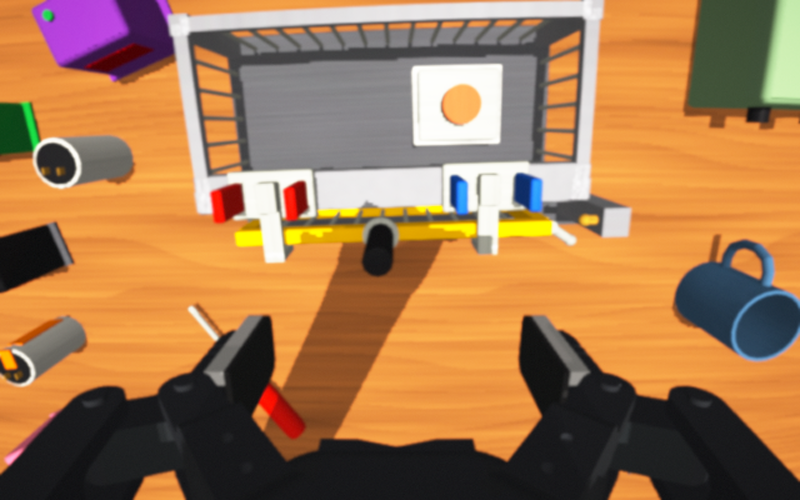

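Run:
```python
from h import *
c,st=pickle.load(open("w5.pkl","rb")); save(c,"w5c.png",(160,110,460,230),2.66)
```

```text
(no output)
```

View pics/w5c.png

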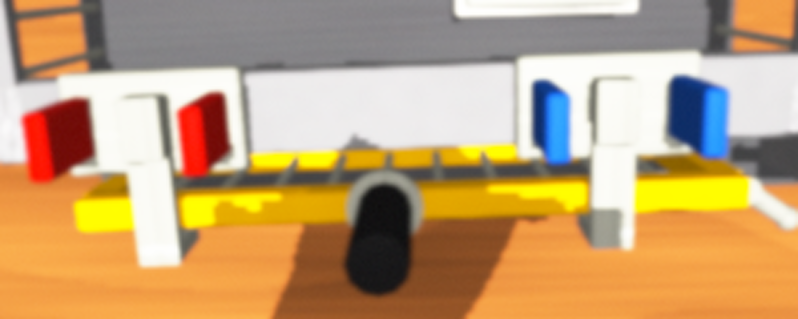

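```bash
cat > cage.py <<'E'
from h import *
from scipy.optimize import least_squares
def W(p,P):
    P=np.array(P,float)/1000; a=p[2]; R=np.array([[np.cos(a),-np.sin(a)],[np.sin(a),np.cos(a)]])
    return np.c_[P[:,:2]@R.T+p[:2],P[:,2]]
E
python3 - <<'E'
from cage import *
c,st=pickle.load(open("w5.pkl","rb"))
uv=np.array([(62,75),(242,68),(246,165),(518,58),(698,52),(520,152),(25,115),(33,180),(728,155),(725,88),(378,262)])/2.66+[160,110]
P=[(53,122,127),(53,58,127),(17,58,127),(53,-38,127),(53,-102,127),(17,-38,127),(46,118,170),(24,118,170),(24,-98,170),(46,-98,170),(0,10,190)]
r=least_squares(lambda p:(proj(c,W(p,P),st)-uv).ravel(),[.64,-.08,0],loss="soft_l1")
print(r.x,np.degrees(r.x[2])); print((proj(c,W(r.x,P),st)-uv).round(1).tolist())
print("red,blue,handle,hinge",W(r.x,[(35,90,150),(35,-70,150),(0,10,150),(0,-125,150)]).round(4))
np.save("cage.npy",r.x)
E
```

```text
[ 0.64195717 -0.08259174  0.023624  ] 1.353555431022591
[[-2.2, -0.4], [-1.0, -0.7], [0.8, 1.4], [0.2, -0.8], [2.3, -0.7], [-0.3, 2.6], [-2.6, -1.0], [-1.5, 1.2], [0.8, 1.1], [3.5, -0.8], [0.3, 1.3]]
red,blue,handle,hinge [[ 0.6748  0.0082  0.15  ]
 [ 0.6786 -0.1517  0.15  ]
 [ 0.6417 -0.0726  0.15  ]
 [ 0.6449 -0.2076  0.15  ]]
```

Request:
apply_moves:
  rows:
    - [-2, 0, 0, 0, -3.5, -1, 8.5]
    - [-2, 0, 0, 0, -7, -2.2, 8.5]
    - [-2, 0, 0, 3, -9.2, -2.2, 8.5]
    - [-2, 0, 0, 6, -9.2, -2.2, 8.5]
    - [-2, 0, 0, 9.5, -9.2, -2.2, 8.5]
    - [-2, 0, 0, 9.5, -9.2, -2.2, 8.5]
    - [-2, 0, 0, 9.5, -9.2, -2.2, 8.5]

```text
time: 7.72
tcp_pos: [0.6737, 0.0181, 0.1998]
eef_rot: [2.199, 0.038, -2.209]
wrist_force: [-0.3, -0.9, 1.8]
finger_gap: 0.085
```

Run:
```python
from cage import *
st=monitor.observe(); print(st["time"],st["tcp_pos"],st["q"].round(2),st["qd"].round(2)); 
R=cv2.Rodrigues(st["eef_rot"])[0];print(R.round(3))
p=np.load("cage.npy"); print("to red cm",(100*R.T@(W(p,[(35,90,138)])[0]-st["tcp_pos"])).round(2), np.degrees(np.arctan2(-R[0,1],-R[1,1])), "yaw wanted (neg)",np.degrees(p[2]))
c=optics.read_camera("wrist"); save(c,"w6.png",s=1.25); pickle.dump((c,st),open("w6.pkl","wb"))
```

```text
7.7167 [0.67370865 0.0180645  0.19981896] [-0.71  0.68  0.93  1.63 -0.59  1.14 -1.17] [ 0.01 -0.04  0.05 -0.06  0.01  0.01 -0.  ]
[[-0.004  0.034 -0.999]
 [ 0.    -0.999 -0.034]
 [-1.    -0.     0.004]]
to red cm [ 6.18  0.99 -0.1 ] -1.9720464545269216 yaw wanted (neg) 1.353555431022591
```

View pics/w6.png

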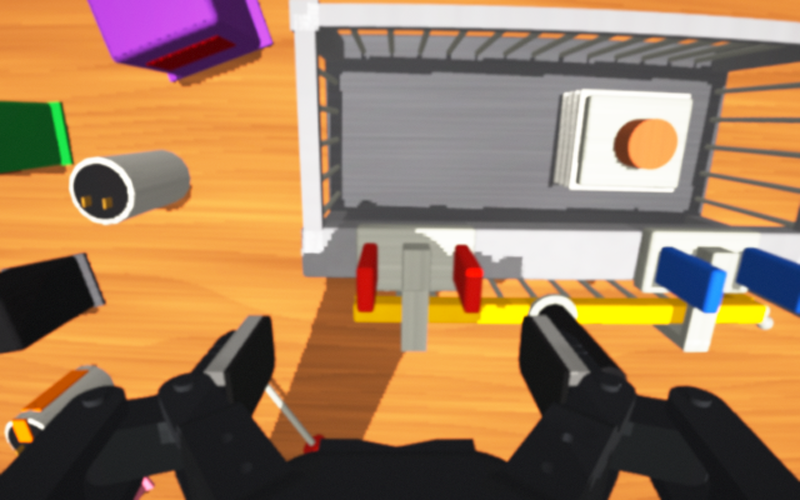

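Run:
```python
from cage import *
c,st=pickle.load(open("w6.pkl","rb")); save(c,"w6c.png",(270,170,470,290),4)
p=np.load("cage.npy")
print(((proj(c,W(p,[(24,118,170),(24,62,170),(46,118,170),(53,122,127),(53,58,127),(24,-42,170)]),st)-[270,170])*4).round(0).tolist())
```

```text
[[60.0, 324.0], [458.0, 327.0], [57.0, 175.0], [57.0, 49.0], [445.0, 53.0], [1169.0, 329.0]]
```

View pics/w6c.png

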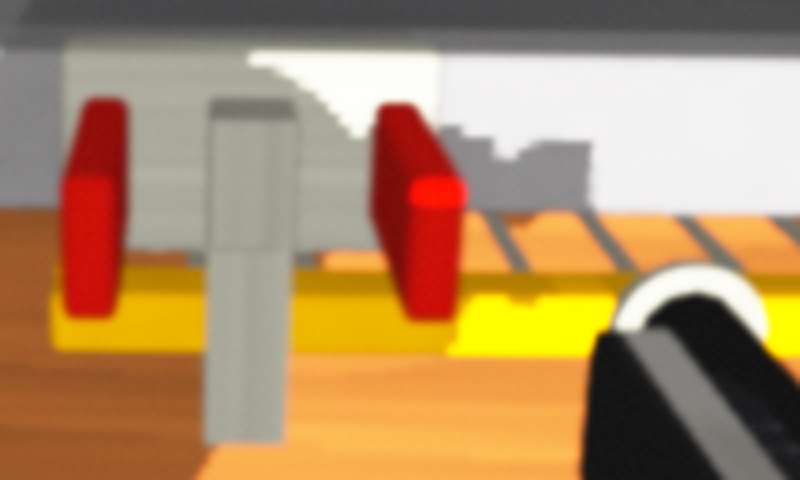

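Request:
apply_moves:
  rows:
    - [0, 0, 0, 0, 1, -0.1, 8.5]
    - [0, 0, 0, 3, 1, -0.1, 8.5]
    - [0, 0, 0, 5.5, 1, -0.1, 8.5]
    - [0, 0, 0, 6.2, 1, -0.1, 8.5]
    - [0, 0, 0, 6.2, 1, -0.1, 8.5]
    - [0, 0, 0, 6.2, 1, -0.1, 8.5]

```text
time: 8.27
tcp_pos: [0.6775, 0.0052, 0.1412]
eef_rot: [2.208, 0.034, -2.203]
wrist_force: [-0.3, -0.4, 0.9]
finger_gap: 0.0851
```

Run:
```python
from cage import *
st=monitor.observe(); print(st["time"],st["tcp_pos"],st["wrist_force"].round(1)); 
R=cv2.Rodrigues(st["eef_rot"])[0]
p=np.load("cage.npy"); print("to red cm",(100*R.T@(W(p,[(35,90,138)])[0]-st["tcp_pos"])).round(2))
c=optics.read_camera("wrist"); save(c,"w7.png",s=1.25); pickle.dump((c,st),open("w7.pkl","wb"))
```

```text
8.2667 [0.67749135 0.00518637 0.14120153] [-0.3 -0.4  0.9]
to red cm [ 0.32 -0.31  0.26]
```

View pics/w7.png

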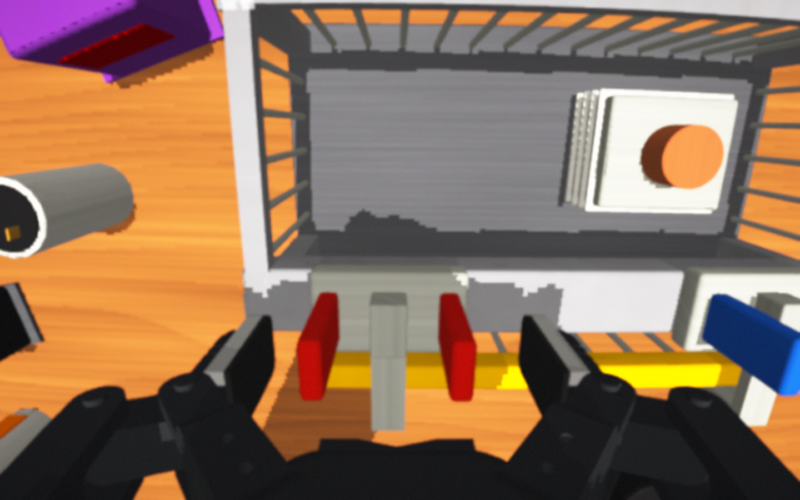

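Request:
apply_moves:
  rows:
    - [0, 0, 0, 0.1, -0.3, 0.2, 8.5]
    - [0, 0, 0, 0.1, -0.3, 0.2, 6.5]
    - [0, 0, 0, 0.1, -0.3, 0.2, 5.8]
    - [0, 0, 0, 0.1, -0.3, 0.2, 5.0]
    - [0, 0, 0, 0.1, -0.3, 0.2, 4.5]
    - [0, 0, 0, 0.1, -0.3, 0.2, 3.6]
    - [0, 0, 0, 0.1, -0.3, 0.2, 3.6]
    - [0, 0, 0, 0.1, -0.3, 0.2, 3.6]
    - [0, 0, 0, 0.1, -0.3, 0.2, 3.6]
    - [0, 0, 0, 0.1, -0.3, 0.2, 3.6]
    - [0, 0, 0, 0.1, -0.3, 0.2, 3.6]
    - [0, 0, 0, 0.1, -0.3, 0.2, 3.6]
  grip_force: 40

```text
time: 9.32
tcp_pos: [0.6751, 0.0084, 0.1398]
eef_rot: [2.208, 0.035, -2.204]
wrist_force: [-0.8, -0.8, 8.8]
finger_gap: 0.0376
```

Run:
```python
from cage import *
st=monitor.observe(); print(st["time"],st["tcp_pos"],st["wrist_force"].round(1)); 
c=optics.read_camera("wrist"); save(c,"w8.png",s=1.25); pickle.dump((c,st),open("w8.pkl","wb"))
```

```text
9.3167 [0.67509902 0.00839525 0.13983277] [-0.8 -0.8  8.8]
```

View pics/w8.png

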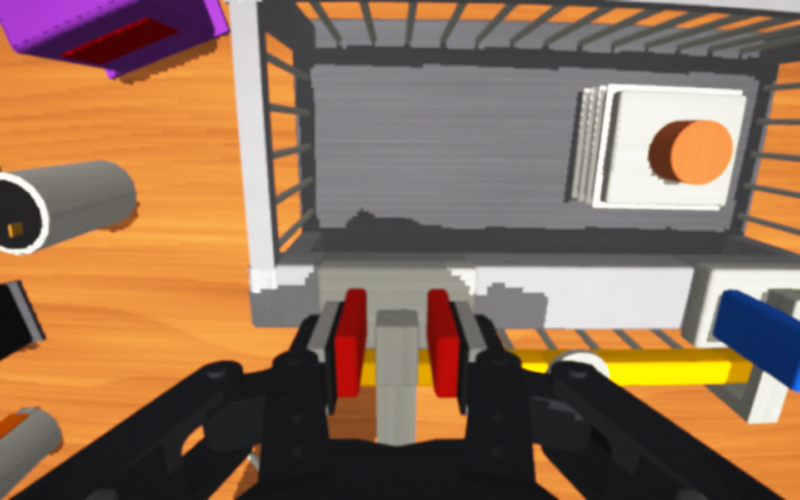

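Request:
apply_moves:
  rows:
    - [0, 0, 0, 0, 0, 0, 8.5]
    - [0, 0, 0, 0, 0, 0, 8.5]
    - [0, 0, 0, 0, 0, 0, 8.5]
    - [0, 0, 0, -4, 0, 0, 8.5]
    - [0, 0, 0, -8, 0, 0, 8.5]
    - [0, 0, 0, -8, 4, 0, 8.5]
    - [0, 0, 0, -8, 8, 0, 8.5]
    - [0, 0, 0, -8, 12, 0, 8.5]
    - [0, 0, 0, -8, 16, 0, 8.5]
    - [0, 0, 0, -8, 16, 0, 8.5]
    - [0, 0, 0, -6, 16, 0, 8.5]
    - [0, 0, 0, -6, 16, 0, 8.5]

```text
time: 10.37
tcp_pos: [0.6778, -0.1509, 0.1951]
eef_rot: [2.202, 0.035, -2.212]
wrist_force: [0.5, 0.9, -1.6]
finger_gap: 0.0848
```

Run:
```python
from cage import *
st=monitor.observe(); print(st["time"],st["tcp_pos"],st["q"].round(2),st["wrist_force"].round(1)); 
R=cv2.Rodrigues(st["eef_rot"])[0]
p=np.load("cage.npy"); print("to blue cm",(100*R.T@(W(p,[(35,-70,138)])[0]-st["tcp_pos"])).round(2),np.degrees(np.arctan2(R[0,1],-R[1,1])))
c=optics.read_camera("wrist"); save(c,"w9.png",s=1.25); pickle.dump((c,st),open("w9.pkl","wb"))
print(proj(c,W(p,[(24,-42,170),(24,-98,170)]),st)*1.25)
```

```text
10.3667 [ 0.67780665 -0.15092677  0.19513406] [-0.43  0.71  0.91  1.58 -0.59  1.16 -0.94] [ 0.5  0.9 -1.6]
to blue cm [ 5.71  0.09 -0.1 ] 1.7370721601186758
[[334.71523158 318.39928659]
 [462.4171475  319.29907567]]
```

View pics/w9.png

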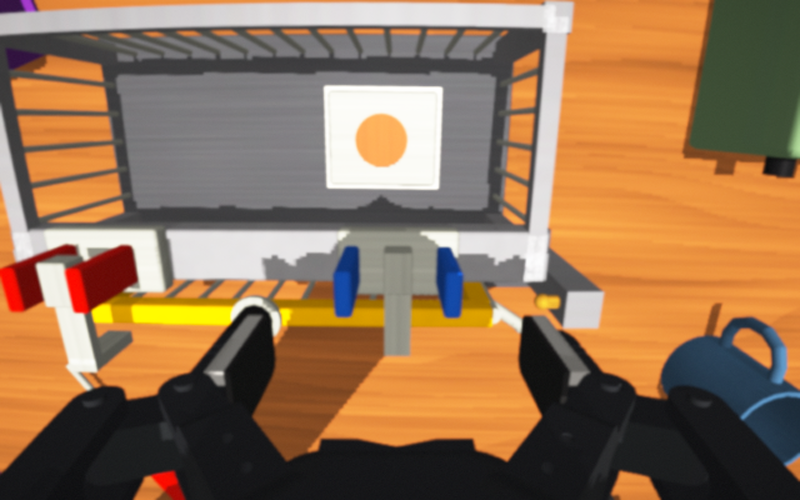

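Request:
apply_moves:
  rows:
    - [0, 0, 0, 3, 0, 0, 8.5]
    - [0, 0, 0, 5, 0, 0, 8.5]
    - [0, 0, 0, 5.6, 0, 0, 8.5]
    - [0, 0, 0, 5.6, 0, 0, 8.5]
    - [0, 0, 0, 5.6, 0, 0, 8.5]
    - [0, 0, 0, 5.6, 0, 0, 6]
    - [0, 0, 0, 5.6, 0, 0, 5.0]
    - [0, 0, 0, 5.6, 0, 0, 4.5]
    - [0, 0, 0, 5.6, 0, 0, 3.6]
    - [0, 0, 0, 5.6, 0, 0, 3.6]
    - [0, 0, 0, 5.6, 0, 0, 3.6]
    - [0, 0, 0, 5.6, 0, 0, 3.6]

```text
time: 11.42
tcp_pos: [0.6805, -0.1516, 0.1446]
eef_rot: [2.209, 0.034, -2.202]
wrist_force: [-2.3, 1.4, 9.6]
finger_gap: 0.0371
```

Request:
apply_moves:
  rows:
    - [0, 0, 0, 0, 0, 0, 3.6]
    - [0, 0, 0, 0, 0, 0, 3.6]
    - [0, 0, 0, 0, 0, 0, 3.6]
    - [0, 0, 0, 0, 0, 0, 3.6]

```text
time: 11.75
tcp_pos: [0.6805, -0.1516, 0.1446]
eef_rot: [2.209, 0.035, -2.202]
wrist_force: [-2.3, 0.0, 8.2]
finger_gap: 0.0368
```

Run:
```python
from cage import *
st=monitor.observe(); print(st["time"],st["tcp_pos"],st["wrist_force"].round(1)); 
c=optics.read_camera("wrist"); save(c,"w10.png",s=1.25)
```

```text
11.75 [ 0.68049996 -0.15155598  0.14461433] [-2.3  0.   8.2]
```

View pics/w10.png

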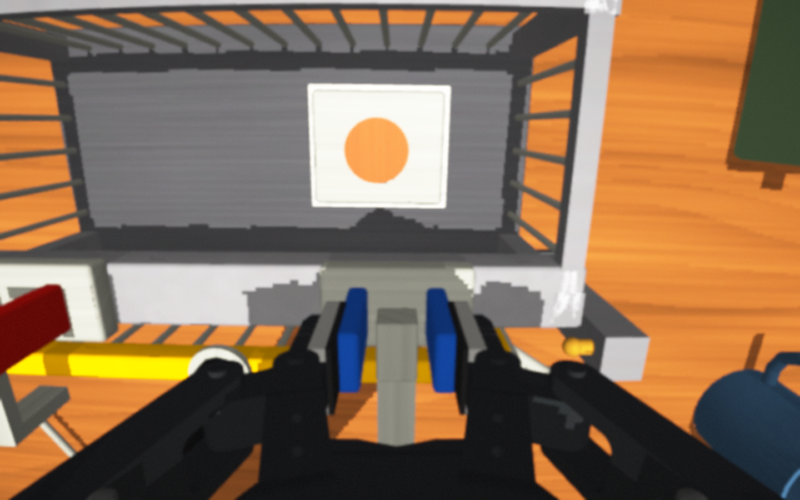

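Request:
apply_moves:
  rows:
    - [0, 0, 0, 0, 0, 0, 8.5]
    - [0, 0, 0, 0, 0, 0, 8.5]
    - [0, 0, 0, 0, 0, 0, 8.5]
    - [0, 0, 0, -4, 0, 0, 8.5]
    - [0, 0, 0, -8, 0, 0, 8.5]
    - [0, 0, 0, -8.5, -3, 1.5, 8.5]
    - [0, 0, 0, -8.5, -6, 3, 8.5]
    - [0, 0, 0, -8.5, -8, 3.6, 8.5]
    - [0, 0, 0, -8.5, -8, 3.6, 8.5]
    - [0, 0, 0, -8.5, -8, 3.6, 8.5]

```text
time: 12.63
tcp_pos: [0.6409, -0.0702, 0.2271]
eef_rot: [2.204, 0.04, -2.205]
wrist_force: [-0.2, -0.2, 1.0]
finger_gap: 0.0849
```

Run:
```python
from cage import *
st=monitor.observe(); print(st["time"],st["tcp_pos"],st["q"].round(2),st["wrist_force"].round(1)); 
R=cv2.Rodrigues(st["eef_rot"])[0]
p=np.load("cage.npy"); print("to post cm",(100*R.T@(W(p,[(0,10,148)])[0]-st["tcp_pos"])).round(2))
c=optics.read_camera("wrist"); save(c,"w11.png",s=1.25); pickle.dump((c,st),open("w11.pkl","wb"))
print(proj(c,W(p,[(0,10,190),(0,0,190),(0,20,190)]),st)*1.25)
c=optics.read_camera("scene"); save(c,"s11.png",(200,130,470,330),2.9)
```

```text
12.6333 [ 0.64089992 -0.0701925   0.22713103] [-0.63  0.6   0.97  1.68 -0.54  1.15 -1.05] [-0.2 -0.2  1. ]
to post cm [ 7.91  0.25 -0.08]
[[402.10528616 285.78814753]
 [423.94473037 286.02773277]
 [380.25710656 285.53737679]]
```

View pics/w11.png

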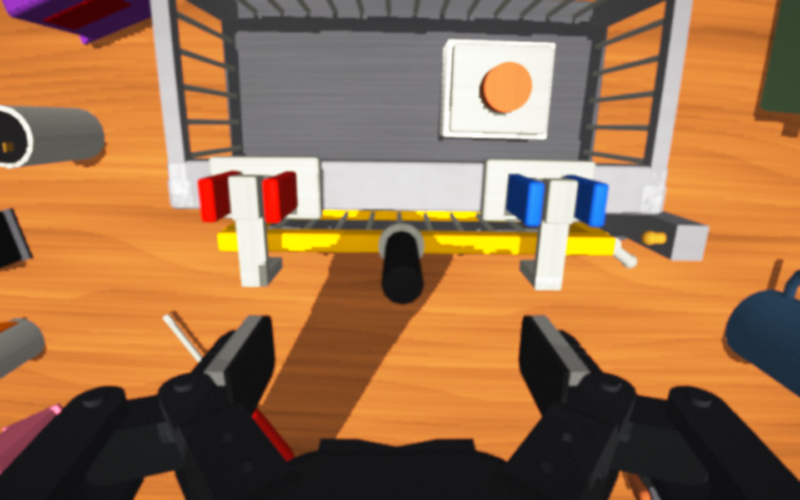

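View pics/s11.png

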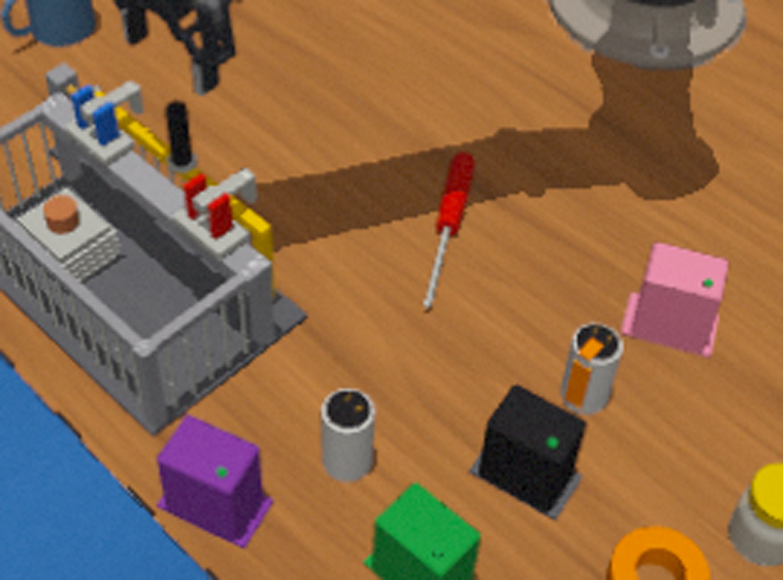

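Request:
apply_moves:
  rows:
    - [0, 0, 0, 0, 0.2, 0, 8.5]
    - [0, 0, 0, 4, 0.2, 0, 8.5]
    - [0, 0, 0, 7, 0.2, 0, 8.5]
    - [0, 0, 0, 7.9, 0.2, 0, 7]
    - [0, 0, 0, 7.9, 0.2, 0, 5]
    - [0, 0, 0, 7.9, 0.2, 0, 3]
    - [0, 0, 0, 7.9, 0.2, 0, 1.2]
    - [0, 0, 0, 7.9, 0.2, 0, 1.2]
    - [0, 0, 0, 7.9, 0.2, 0, 1.2]
    - [0, 0, 0, 7.9, 0.2, 0, 1.2]
    - [0, 0, 0, 7.9, 0.2, 0, 1.2]
    - [0, 0, 0, 7.9, 0.2, 0, 1.2]
  grip_force: 70

```text
time: 13.73
tcp_pos: [0.6424, -0.0725, 0.1506]
eef_rot: [2.209, 0.04, -2.202]
wrist_force: [-1.9, 5.1, 6.8]
finger_gap: 0.0187
```

Run:
```python
from cage import *
st=monitor.observe(); print(st["time"],st["tcp_pos"],st["q"].round(2),st["wrist_force"].round(1),st["finger_gap"]); 
R=cv2.Rodrigues(st["eef_rot"])[0]; print(R.round(3))
p=np.load("cage.npy"); H=W(p,[(0,-125,0)])[0]; P0=W(p,[(0,10,0)])[0]
for th in (.15,.3,.45,.6,.75,.9,1.05,1.2,1.3,1.35,1.4):
    q=W(p,[(-135*np.sin(th),-125+135*np.cos(th),0)])[0]; print(th,(100*R.T@(q-P0)).round(2),q.round(3))
```

```text
13.7333 [ 0.64242199 -0.07251151  0.15060806] [-0.58  0.68  0.9   1.75 -0.62  1.02 -0.99] [-1.9  5.1  6.8] 0.018678627054244955
[[ 0.003  0.034 -0.999]
 [ 0.003 -0.999 -0.034]
 [-1.    -0.003 -0.003]]
0.15 [-0.01  0.13  2.02] [ 0.622 -0.075  0.   ]
0.3 [-0.01  0.56  4.  ] [ 0.602 -0.08   0.   ]
0.45 [-0.02  1.28  5.89] [ 0.583 -0.087  0.   ]
0.6 [-0.03  2.28  7.65] [ 0.566 -0.098  0.   ]
0.75 [-0.04  3.53  9.24] [ 0.551 -0.111  0.   ]
0.9 [-0.05  5.   10.63] [ 0.537 -0.126  0.   ]
1.05 [-0.05  6.66 11.78] [ 0.526 -0.143  0.   ]
1.2 [-0.06  8.48 12.67] [ 0.518 -0.162  0.   ]
1.3 [-0.07  9.76 13.11] [ 0.514 -0.175  0.   ]
1.35 [-0.07 10.41 13.28] [ 0.513 -0.181  0.   ]
1.4 [-0.07 11.07 13.42] [ 0.511 -0.188  0.   ]
```

Request:
apply_moves:
  rows:
    - [0, 0, 0, 0, 0, 1, 1.2]
    - [0, 0, 0, 0, 0.13, 2, 1.2]
    - [0, 0, 0, 0, 0.3, 3, 1.2]
    - [0, 0, 0, 0, 0.56, 4, 1.2]
    - [0, 0, 0, 0, 0.9, 5, 1.2]
    - [0, 0, 0, 0, 1.3, 5.9, 1.2]
    - [0, 0, 0, 0, 1.75, 6.8, 1.2]
    - [0, 0, 0, 0, 2.3, 7.65, 1.2]
    - [0, 0, 0, 0, 2.3, 7.65, 1.2]

```text
time: 14.48
tcp_pos: [0.5649, -0.0992, 0.1505]
eef_rot: [2.209, 0.039, -2.205]
wrist_force: [-4.2, 5.7, 12.6]
finger_gap: 0.0184
```

```bash
cat > g.py <<'E'
from cage import *
st=monitor.observe(); print(st["time"],st["tcp_pos"],st["q"].round(2),st["wrist_force"].round(1),st["finger_gap"].round(4)); 
R=cv2.Rodrigues(st["eef_rot"])[0]; print(R.round(3))
p=np.load("cage.npy"); H=W(p,[(0,-125,0)])[0]; d=st["tcp_pos"][:2]-H[:2]; a=-p[2]
d=np.array([[np.cos(a),-np.sin(a)],[np.sin(a),np.cos(a)]])@d
print("r",np.linalg.norm(d),"th",np.arctan2(-d[0],d[1]))
E
python3 g.py
```

```text
Traceback (most recent call last):
  File "g.py", line 2, in <module>
    st=monitor.observe(); print(st["time"],st["tcp_pos"],st["q"].round(2),st["wrist_force"].round(1),st["finger_gap"].round(4));
                                                                                                     ^^^^^^^^^^^^^^^^^^^^^^
AttributeError: 'float' object has no attribute 'round'
```

Request:
apply_moves:
  rows:
    - [0, 0, 0, 0, 0.6, 0.8, 1.2]
    - [0, 0, 0, 0, 1.25, 1.6, 1.2]
    - [0, 0, 0, 0, 1.95, 2.3, 1.2]
    - [0, 0, 0, 0, 2.7, 3.0, 1.2]
    - [0, 0, 0, 0, 3.5, 3.6, 1.2]
    - [0, 0, 0, 0, 4.4, 4.1, 1.2]
    - [0, 0, 0, 0, 5.3, 4.6, 1.2]
    - [0, 0, 0, 0, 6.2, 5.0, 1.2]
    - [0, 0, 0, 0, 7.0, 5.3, 1.2]
    - [0, 0, 0, 0, 7.5, 5.45, 1.2]
    - [0, 0, 0, 0, 7.8, 5.5, 1.2]
    - [0, 0, 0, 0, 7.8, 5.5, 1.2]

```text
time: 15.48
tcp_pos: [0.5133, -0.1797, 0.1505]
eef_rot: [2.209, 0.037, -2.204]
wrist_force: [-3.9, 4.3, 15.1]
finger_gap: 0.0186
```

```bash
sed -i 's/st\["finger_gap"\].round(4)/st["finger_gap"]/' g.py
cat >> g.py <<'E'
c=optics.read_camera("scene"); save(c,"s12.png",(200,110,470,310),2.9)
c=optics.read_camera("top"); save(c,"t12.png",(190,90,430,290),3.3)
c=optics.read_camera("wrist"); save(c,"w12.png",s=1.25)
E
python3 g.py
```

```text
15.4833 [ 0.51328078 -0.17968849  0.15045326] [-0.49  0.52  0.96  1.99 -0.55  0.9  -0.78] [-3.9  4.3 15.1] 0.01855721288690284
[[ 0.002  0.031 -1.   ]
 [ 0.002 -1.    -0.031]
 [-1.    -0.002 -0.002]]
r 0.1345469004687425 th 1.3385344208836012
```

View pics/s12.png

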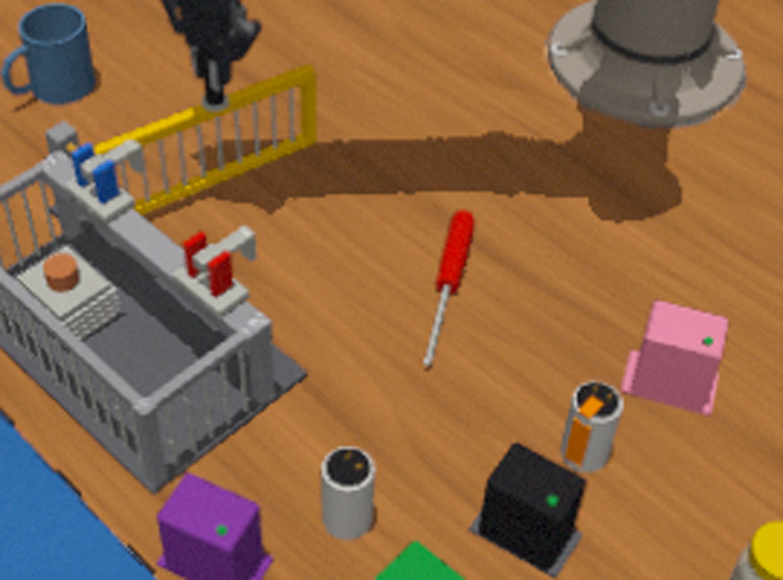

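View pics/t12.png

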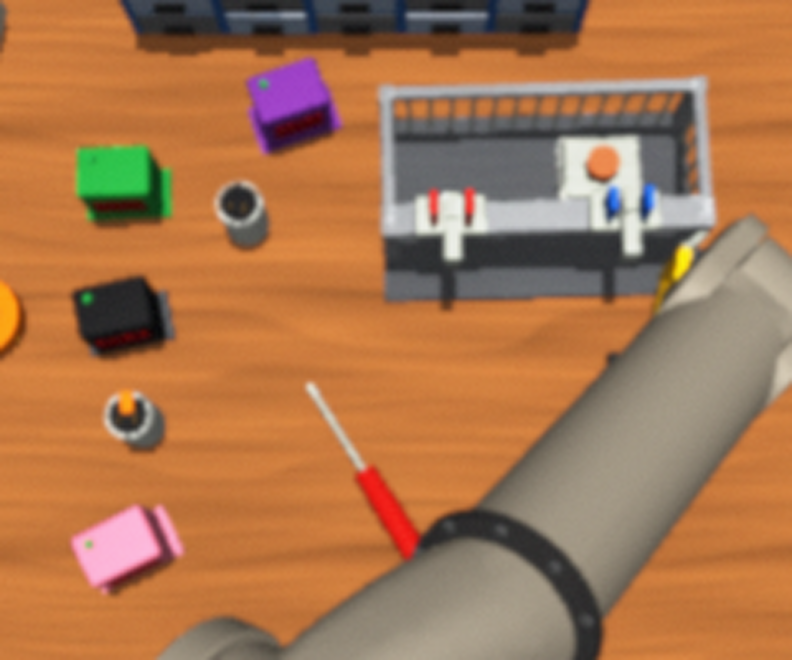

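View pics/w12.png

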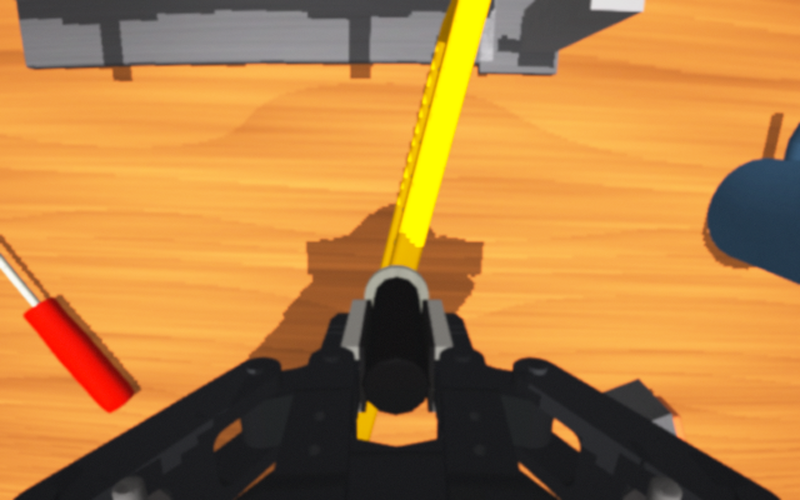

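Request:
apply_moves:
  rows:
    - [0, 0, 0, 0, 0, 0, 1.2]
    - [0, 0, 0, 0, 0, 0, 1.2]
    - [0, 0, 0, 0, 0, 0, 1.2]
    - [0, 0, 0, 0, 0, 0, 1.2]

```text
time: 15.97
tcp_pos: [0.5135, -0.1789, 0.1505]
eef_rot: [2.209, 0.038, -2.204]
wrist_force: [-5.1, 5.2, 15.9]
finger_gap: 0.0184
```

Run:
```python
from h import *
st=monitor.observe(); print(st["tcp_pos"],st["qd"].round(3),st["wrist_force"]); print(robot.job_done())
```

```text
[ 0.51347087 -0.1789109   0.1504677 ] [ 0.     0.001  0.001  0.001 -0.001  0.    -0.001] [-5.10233998  5.19640156 15.92514791]
the job is handed in; nothing more can be done
None
```

I handed the job in at about 16 s of the 54 s allowed, with the gripper still holding the gate wide open by its post. The hand-in gives no verdict, so these are my own last checks:

- **Can:** I turned it about 138° clockwise on the spot. Its top bar then pointed at 10.5°, against 11.5–12.5° for the reader's axis. It stands upright within about 2 mm of where it began.
- **Catches:** I squeezed red first, then blue. The gripper measured about 37–38 mm over the ears for both (40 mm is home). Pictures with the gate already open show both tongues lifted and the ears still in.
- **Gate:** The arm is still, and the post's position puts the gate at about 1.33–1.34 rad, close to the 1.35 stop. The grip force setting is 70 N, and the gripper reads 18.4 mm on the 20 mm post. The wrist force is about 17 N.
- **Bystanders:** None looked moved in the last scene and top pictures. I did not measure each one, and the arm or the picture's edge hid some of them.

**Disagreement:** the task says the stripe starts 40 to 86° counter-clockwise from the reader. The wrist picture put it at about 138°, and the top picture roughly agreed. I followed the pictures, and the last views show the stripe facing the reader.

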